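# Change the test bench over to the feed that is alive

## Robot

A 6-joint arm with a two-finger parallel gripper is mounted at the origin on a cart in front of the work surface, level with it; the furniture and walls round the work are solid. World frame = base frame: x ahead of the robot, y to its left, z up, the work surface at z = 0. Lengths are in m, angles in rad, forces in N, time in s.
With the tool pointing down it reaches from about 0.425 to 0.95 m from the base axis. Payload 3.5 kg.
Tool frame: the origin (TCP) lies on the centre line of the jaws, within the pads' length; the fingertips stand 8 mm ahead of it and the grasp point (between the pads) lies 11 mm behind it; z points along the fingers, y is the line along which they close (so a half turn about z gives the same grasp; the last joint's range is limited). The gripper opens to 85 mm and grips with 20 to 120 N. Pads are 22 mm wide; open, the fingers measure 114 mm over their backs; the gripper's body (76 mm by 85 mm) begins 54 mm behind the grasp point. The pads swing forward as they close: fully open they stand 13 mm farther back than shut.
Start: joints at [-1.427, 0.286, 1.577, -0, 1.279, -0.15], TCP at [0.195, -0.646, 0.239] pointing down, gripper open.
Joint ranges: [-2.77, 2.77], [-0.9, 2.22], [0.21, 2.48], [-1.53, 4.67], [0.24, 2.81], [-2.84, 2.84]. Speed limits (rad/s): [2.79, 2.79, 3.14, 3.14, 3.14, 3.14].

## Interface

Orientations are given as a unit quaternion [x, y, z, w].
In Python, from plant import ctrl gives the robot as it stands. The module is installed in compiled form; this text tells all that it offers.
- The arm moves only by the tool send_rows, never from a script. Its argument "steps" is a list of rows, each a list of 5 numbers: the shift along the tool's x, y, z in m, then the turn about the tool's z in degrees, then the opening, from -1 (shut) to 1 (fully open). A call has 1 to 12 rows; each row is the pose to reach, as a shift and turn from the pose commanded when the call began, along the tool's axes at that moment; what a row does not reach only later rows make up. A row lasts 1/10 s, in which the tool goes at most 50 mm and 8.59 degrees, less where a joint would pass 70% of its speed; a pose out of reach is approached as far as the arm can. A call with a gripper value outside its range is refused whole. The fingers move at their own pace and stop on an object; "squeeze" is the grip in N (left out, the last holds). Time passes only in rows, so rows that repeat a pose let the fingers close. It gives the time, the measured TCP pose, the force, the opening and the grip force at its end, in the units of the state.
- ctrl.get_state(): the state, without advancing time (a new reading comes with each control period).
- ctrl.read_camera(name): name is "scene" or "side" or "wrist"; returns the picture (480x640x3 uint8, red, green, blue); there is no depth.
- ctrl.calibration(name): a dict with "intrinsics" (3x3 intrinsics, pixels), "extrinsics" (4x4, takes a point from world to camera coordinates); the wrist camera has in their place "tool_from_camera" (4x4, takes a point from camera to tool coordinates, whose origin is the TCP and whose axes are the flange's). Camera axes: x right, y up, looking along -z (the intrinsics and any distortion apply to the point x, -y, -z); pixel columns grow to the right and rows downward; lengths in m; the calibration is good to about 2 mm. A picture is of the moment at which its call begins: read the wrist's pose just before it. calibration takes no time and is no camera call.
- ctrl.sign_off(): hands the job in; it is judged then, once.
The state is a dict: "time": time; "qpos": joint angles; "dq": joint speeds; "joint_efforts": joint torques, N m; "eef_pos": TCP position; "tcp_rot": TCP orientation; "contact_force": force on the tool from outside, world axes, zero at the start; "wrist_torque": the same for the moment, N m; "opening": opening from 0.0 (shut) to 1.0 (fully open); "finger_force": force on a finger pad.
Only numpy, scipy, OpenCV 4.12 (cv2) and the standard library are available. Lean on these libraries where they do the work, as an engineer would, in place of code of your own. Each camera call takes 0.05 s, during which the arm holds its last target. There are 200 camera calls.

## Task

The blower test bench is running on the yellow feed. Switch the yellow lever fully off, then put the bench on whichever of the blue and green feeds is alive by throwing that lever fully on. The dead feed's lever is held by its no-volt lock and the bank lets only one lever in at a time, so feel for a lever that will not go, never force it, and leave every other lever fully back at off; leave the things round the bank where they are.

Things in the scene. Friction and masses are not known exactly. Their poses are not given: they have to be found in the camera images.
- bank: Grey changeover switch bank fixed on the bench, 112 (x) x 164 (y) x 60 mm high; origin under its centre, on the bench top. Its x axis points away from the operator (the way a lever is thrown on), y to the left along the row of levers, z up. Three identical lever units: yellow at y = +50 mm, blue and green at 0 and -50 mm, either way round. Over 25 N on a lever or unit would bend the mechanism
- yellow_unit: Plate of the yellow feed's lever unit, 98 x 45 x 4 mm, on top of the bank; axes as the bank's, origin at its centre 60 mm above the bench. The lever turns about an axis along the bank's y, 6 mm below this origin
- blue_unit: Plate of the blue feed's lever unit, same as the yellow one. One-at-a-time interlock inside the bank: a lever that is more than about 0.05 rad from fully off blocks the other two soon after they start to move (solid, no spring), so one that was tried and left part-way blocks as well
- green_unit: Plate of the green feed's lever unit, same as the yellow one. No-volt locks: exactly one of the blue and green feeds is dead, its lever is locked, and nothing outside shows which
- yellow_lever (a joint): Angle of the yellow lever: 0 = fully off (leans 20 degrees to the near, ring-marked side), grows as it is pushed away over the top, 0.698 = fully on (leans 20 degrees to the far, bar-marked side); rubber-buffered stops at both ends. On at the start; friction takes about 3 N at the grip (more if the fingers rub along it) all the way, and it stays where it is left
- blue_lever (a joint): Angle of the blue lever: 0 = fully off (leans 20 degrees to the near, ring-marked side), grows as it is pushed away over the top, 0.698 = fully on (leans 20 degrees to the far, bar-marked side); rubber-buffered stops at both ends. Off at the start. Free, it moves like the yellow one. Locked, it stops after 0.09 to 0.16 rad on a stiff sprung pin: 5 N at the grip, then rising some 6 N per mm to a dead stop
- green_lever (a joint): Angle of the green lever: 0 = fully off (leans 20 degrees to the near, ring-marked side), grows as it is pushed away over the top, 0.698 = fully on (leans 20 degrees to the far, bar-marked side); rubber-buffered stops at both ends. Off at the start; free or locked just as the blue lever
- yellow_grip (a point): Middle of the yellow lever's rounded plastic grip, 80 mm from the pivot; grip 14 to 19 mm across (19 here), 43 mm long, its end 19 mm past this point, on an 8 mm steel rod. 129 mm above the bench and 27 mm to the near or far side of the pivot at the ends of the throw, 134 mm when upright. May be pushed, pinched or straddled; 31 mm free between neighbouring grips
- blue_grip (a point): The same point of the blue lever's grip.
- green_grip (a point): The same point of the green lever's grip.
- esd_brush: Black hand brush, 18 x 132 x 20 mm, lying loose in front of the bank; origin at the centre of its underside. Bystander.
- impeller_mid (a point): Centre of a loose black impeller, 55 mm across and 20 mm high, behind the bank. Bystander.
- tachometer: Orange hand tachometer, 54 x 114 x 30 mm, lying loose on the orange board right of the bank; origin at the centre of its underside. Bystander.

How it is judged:
On the way, in this order (a step that is already met when the one before it is completed fails the run):
1. the yellow lever is fully off (value of joint yellow_lever below 0.05 rad), for 0.2 s.
2. the live feed's lever (blue or green) is fully on (value of joint any of blue_lever, green_lever above 0.65 rad), for 0.2 s.
At the end, for the whole second after the job is handed in: The yellow lever is fully off (within 0.05 rad of its off stop), one of the blue and green levers - the one that is not locked - is fully on (above 0.65 of 0.698 rad), the other is fully off (within 0.05 rad), and no lever moves (value of joint yellow_lever below 0.05 rad and ((value of joint blue_lever above 0.65 rad and value of joint green_lever below 0.05 rad) or (value of joint green_lever above 0.65 rad and value of joint blue_lever below 0.05 rad)) and velocity of joint each of yellow_lever, blue_lever, green_lever below 0.05 rad/s); the robot touches nothing.
It fails at once if the yellow lever or its unit is forced: more than 25 N from the robot (contact force between any of the fingers, the arm and yellow_unit above 25 N).
It fails at once if the blue lever or its unit is forced: more than 25 N from the robot (contact force between any of the fingers, the arm and blue_unit above 25 N).
It fails at once if the green lever or its unit is forced: more than 25 N from the robot (contact force between any of the fingers, the arm and green_unit above 25 N).
It fails at once if the brush, the impeller or the tachometer is moved by more than 20 mm (distance of any of esd_brush, impeller_mid, tachometer from where it was at the start of the episode above 0.02 m).
It also fails if it takes over 54 s, if anything falls off the work surface, if the arm or the gripper's body presses on something with over 40 N, if the wrist force passes 120 N, or if a joint passes its speed limit or range.

## Working session

There is one attempt and no reset: what is moved stays moved. The work goes in short steps, Python scripts to look and compute and a tool call to move; the robot and the scene stay as the last step left them, time stands still between calls to the robot, and variables do not carry over. Pictures are saved under pics/ and viewed, at most 10 in all, crops included, and the job is handed in when it is done.

Besides the shell and the picture viewer there is one more tool, called after "Call:" as a command line: name --pt "numbers of a row" for each row, then --argument value for the rest. send_rows: Moves the arm, as the interface text tells. Its arguments: {"type":"object","properties":{"steps":{"type":"array","items":{"type":"array","items":{"type":"number"}}},"squeeze":{"type":"number"}},"required":["steps"]}

```bash
mkdir -p pics; python3 - <<'E'
from plant import ctrl
import cv2
s=ctrl.get_state();print({k:s[k] for k in('time','eef_pos','tcp_rot','contact_force','opening')})
for n in('scene','side'):
    cv2.imwrite(f'pics/{n}0.png',ctrl.read_camera(n)[:,:,::-1]);c=ctrl.calibration(n);print(n,c)
E
```

```text
{'time': 0.0, 'eef_pos': array([ 0.19539418, -0.6454304 ,  0.23793049]), 'tcp_rot': array([ 9.89232848e-01,  1.46345232e-01,  7.78959422e-06, -1.20243240e-03]), 'contact_force': array([-0.0970377 , -0.50813161, -0.01989819]), 'opening': 1.0025384850272763}
scene {'intrinsics': array([[543.94877307,   0.        , 307.65788481],
       [  0.        , 543.94877307, 237.54198218],
       [  0.        ,   0.        ,   1.        ]]), 'extrinsics': array([[-0.89288801, -0.45000304,  0.01575627,  0.50697736],
       [ 0.21693774, -0.39925362,  0.89080557, -0.28286709],
       [-0.39457446,  0.79880775,  0.45411141, -0.64698476],
       [ 0.        ,  0.        ,  0.        ,  1.        ]])}
side {'intrinsics': array([[546.36386486,   0.        , 328.27530657],
       [  0.        , 546.36386486, 244.24521153],
       [  0.        ,   0.        ,   1.        ]]), 'extrinsics': array([[-0.98915309, -0.14603121, -0.01584424,  0.59429083],
       [ 0.07693866, -0.60697133,  0.79099067, -0.18407057],
       [-0.12512633,  0.78119184,  0.61162302, -0.77390179],
       [ 0.        ,  0.        ,  0.        ,  1.        ]])}
```

View pics/scene0.png

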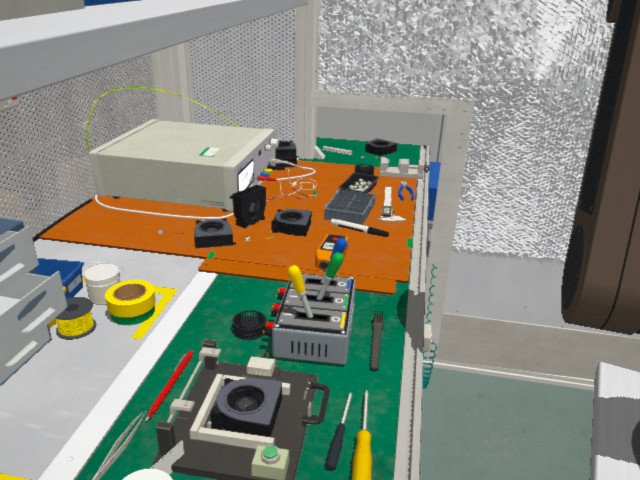

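View pics/side0.png

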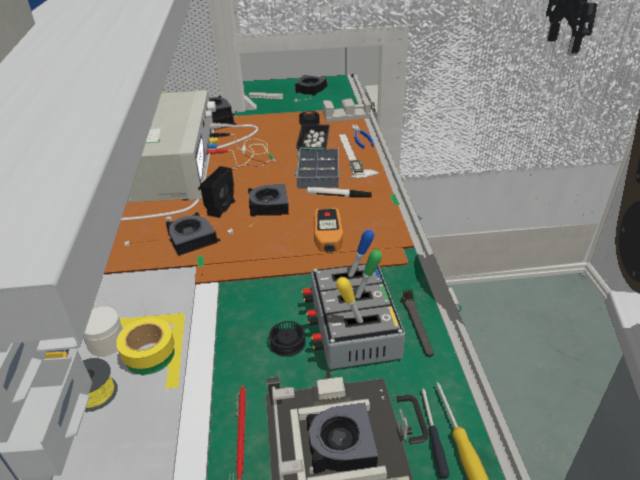

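The two views show the bank at about (312,320) in scene and (358,315) in side. From left to right the levers are yellow (on, leaning far), green (middle) and blue. The grips are at scene (296,278), (334,264), (341,245) and side (346,290), (374,262), (366,242). The brush lies in front, the impeller behind, and the tachometer to the right.

```bash
cat > h.py <<'E'
import numpy as np,cv2
from plant import ctrl
R={'yellow':((20,120,120),(33,255,255)),'green':((50,120,60),(80,255,255)),'blue':((105,150,80),(125,255,255))}
BOX={'scene':(265,225,355,325),'side':(325,220,390,325)}
def P(n):
    c=ctrl.calibration(n);E=c['extrinsics'];F=np.diag([1,-1,-1.]);return c['intrinsics']@F@E[:3]
def blobs(n,img,minA=40):
    x0,y0,x1,y1=BOX[n];h=cv2.cvtColor(np.ascontiguousarray(img[y0:y1,x0:x1]),cv2.COLOR_RGB2HSV);o={}
    for k,(a,b) in R.items():
        m=cv2.inRange(h,a,b);nn,l,st,ce=cv2.connectedComponentsWithStats(m)
        o[k]=[(tuple((ce[i]+[x0,y0]).round(1)),int(st[i,4]),st[i,:4].tolist()) for i in range(1,nn) if st[i,4]>minA]
    return o
def tri(pa,pb,a='scene',b='side'):
    X=cv2.triangulatePoints(P(a),P(b),np.array(pa,float).reshape(2,1),np.array(pb,float).reshape(2,1));return (X[:3]/X[3]).ravel()
def ray(n,p,z):
    M=P(n);A=np.c_[M[:,0],M[:,1],-np.array([p[0],p[1],1.])];s=np.linalg.solve(A,-(M[:,2]*z+M[:,3]));return np.r_[s[:2],z]
E
python3 - <<'E'
from h import *
I={n:cv2.imread(f'pics/{n}0.png')[:,:,::-1] for n in('scene','side')}
B={n:blobs(n,I[n]) for n in I}
for k in R:
    for n in I: print(k,n,B[n][k])
    a,b=[max(B[n][k],key=lambda t:t[1])[0] for n in I];X=tri(a,b);print(X.round(4),[ (P(n)@np.r_[X,1])[:2]/(P(n)@np.r_[X,1])[2] for n in I])
v=[cv2.resize(I['scene'][220:370,230:400],(510,450),interpolation=2),cv2.resize(I['side'][220:370,280:376+0],(288,450),interpolation=2)]
cv2.imwrite('pics/c0.png',np.hstack(v)[:,:,::-1])
E
```

```text
yellow scene [((np.float64(296.1), np.float64(278.1)), 318, [23, 40, 17, 28])]
yellow side [((np.float64(345.3), np.float64(289.1)), 300, [12, 57, 18, 26])]
[0.5699 0.0376 0.1299] [array([296.01505983, 278.20062574]), array([345.36448947, 288.97633115])]
green scene [((np.float64(334.0), np.float64(264.3)), 251, [61, 27, 17, 26]), ((np.float64(272.1), np.float64(294.4)), 339, [0, 55, 23, 37])]
green side [((np.float64(372.4), np.float64(262.0)), 244, [39, 30, 17, 25]), ((np.float64(386.4), np.float64(276.0)), 105, [56, 47, 9, 24])]
[0.5352 0.1357 0.2119] [array([283.85209189, 264.33905582]), array([365.93870546, 296.2836221 ])]
blue scene [((np.float64(339.5), np.float64(245.0)), 136, [68, 12, 13, 16])]
blue side [((np.float64(365.2), np.float64(241.3)), 204, [33, 11, 16, 23])]
[ 0.5514 -0.069   0.1359] [array([337.96852366, 246.85044621]), array([366.40443269, 239.0871816 ])]
```

View pics/c0.png

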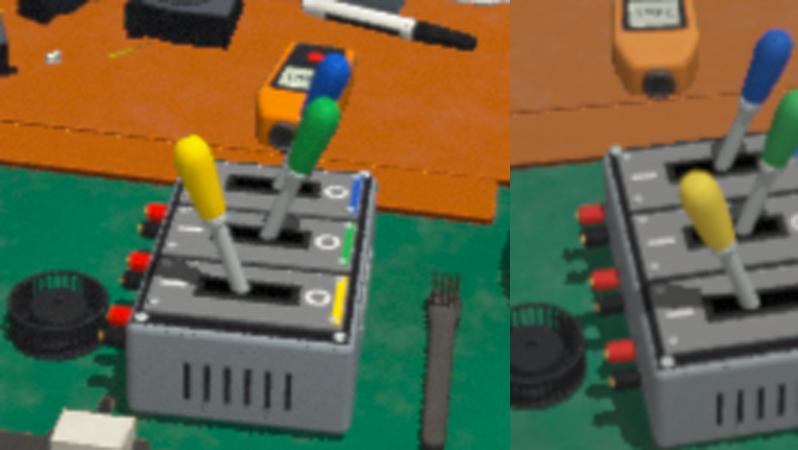

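The crop confirms the order yellow, green, blue. The ring marks face the operator, with top corners at scene (350,333), (273,327), (290,275) and (355,280).

```bash
python3 - <<'E'
from h import *
print('green',tri((334,264.3),(372.4,262)),'blue@.129',ray('side',(365.2,241.3),.129))
print('yellow@.129',ray('side',(345.3,289.1),.129),ray('scene',(296.1,278.1),.129),'green',ray('side',(372.4,262),.129))
C=[ray('scene',p,.058) for p in((351,333),(273,327),(290,274.5),(355,279.5))]
print(np.round(C,4)); print('mean',np.mean(C,0))
for a,b in((0,1),(3,2),(3,0),(2,1)):
    d=C[b]-C[a];print(np.linalg.norm(d),np.degrees(np.arctan2(d[1],d[0])))
# ring centres in crop
rg=[ray('scene',(230+x/3-.3,220+y/3-.3),.062) for x,y in((318,297),(328,242),(337,191))];print(np.round(rg,4))
for n,p in (('brush',(376,340)),('imp',(248,324)),('tach',(333,250))): print(n,ray('scene',p,.02))
for n in('scene','side'):
    E=ctrl.calibration(n)['extrinsics'];print(n,-E[:3,:3].T@E[:3,3])
print(ctrl.calibration('wrist'))
E
```

```text
green [ 0.5384128  -0.02488006  0.12960201] blue@.129 [ 0.55334055 -0.07229935  0.129     ]
yellow@.129 [0.57006528 0.03686582 0.129     ] [0.57062603 0.03595766 0.129     ] green [ 0.53859241 -0.02501627  0.129     ]
[[ 0.4835  0.0298  0.058 ]
 [ 0.5903  0.0702  0.058 ]
 [ 0.6395 -0.0731  0.058 ]
 [ 0.5349 -0.1107  0.058 ]]
mean [ 0.56206947 -0.02093594  0.058     ]
0.11421950115518727 20.701185292185393
0.11115554858436291 19.757324110904452
0.14960057707871688 110.09656965323336
0.15149490052302148 108.93936412718847
[[ 0.5154  0.0132  0.062 ]
 [ 0.5309 -0.0342  0.062 ]
 [ 0.5469 -0.0829  0.062 ]]
brush [ 0.46049337 -0.01959684  0.02      ]
imp [0.65572437 0.03746742 0.02      ]
tach [ 0.63909266 -0.25391628  0.02      ]
scene [0.25875489 0.63202208 0.53779467]
side [0.50517127 0.57962522 0.62835034]
{'intrinsics': array([[376.40927637,   0.        , 316.40863027],
       [  0.        , 376.40927637, 234.37308612],
       [  0.        ,   0.        ,   1.        ]]), 'tool_from_camera': array([[ 5.37946596e-04,  9.62952292e-01,  2.69671269e-01,
         6.85047781e-02],
       [ 9.99999855e-01, -5.20143683e-04, -1.37474662e-04,
        -6.03351360e-04],
       [ 7.88626664e-06,  2.69671304e-01, -9.62952433e-01,
        -1.35380838e-01],
       [ 0.00000000e+00,  0.00000000e+00,  0.00000000e+00,
         1.00000000e+00]])}
```

Call:
send_rows --pt "0.01 -0.01 0 -3 0.1" --pt "0.035 -0.035 0 -10 0.1" --pt "0.07 -0.07 0 -18 0.1" --pt "0.105 -0.105 0 -26 0.1" --pt "0.14 -0.14 0 -34 0.1" --pt "0.175 -0.175 0 -42 0.1" --pt "0.21 -0.21 0 -50 0.1" --pt "0.245 -0.245 0 -58 0.1" --pt "0.28 -0.28 0 -66 0.1" --pt "0.315 -0.315 0 -74 0.1" --pt "0.34 -0.34 0 -82 0.1" --pt "0.35 -0.35 0 -90 0.1" --squeeze 20

```text
time: 1.3
eef_pos: [0.4298, -0.2066, 0.2389]
tcp_rot: [0.592, 0.806, 0.0, -0.0]
contact_force: [-0.3, -0.4, 0.2]
opening: 0.55
finger_force: 0.0
```

Call:
send_rows --pt "0.02 0.02 0 -0.5 0.1" --pt "0.05 0.053 0 -1 0.1" --pt "0.08 0.085 0 -1.7 0.1" --pt "0.11 0.117 0 -1.7 0.1" --pt "0.14 0.148 0 -1.7 0.1" --pt "0.17 0.18 0 -1.7 0.1" --pt "0.188 0.2 0 -1.7 0.1" --pt "0.193 0.205 0 -1.7 0.1" --pt "0.193 0.205 0 -1.7 0.1" --pt "0.193 0.205 0 -1.7 0.1"

```text
time: 2.3
eef_pos: [0.5689, 0.0336, 0.2389]
tcp_rot: [0.584, 0.812, -0.0, -0.0]
contact_force: [0.8, -0.4, -0.5]
opening: 0.551
finger_force: 0.0
```

```bash
python3 - <<'E'
from h import *
s=ctrl.get_state();print(s['eef_pos'],s['tcp_rot'],s['contact_force'])
cv2.imwrite('pics/w1.png',ctrl.read_camera('wrist')[:,:,::-1])
E
```

```text
[0.56889757 0.0336322  0.23890442] [ 5.84222824e-01  8.11593085e-01 -4.96663650e-04 -3.31994760e-04] [ 0.78197542 -0.40101583 -0.48425261]
```

View pics/w1.png

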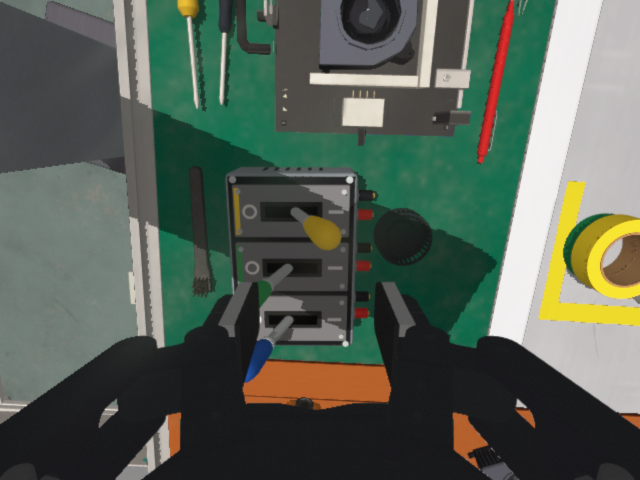

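The wrist view shows the bank square to the tool. The yellow grip is at (322,233), the bank's corner screws at (233,180), (348,180) and (346,344), and green and blue lean toward the operator.

```bash
python3 - <<'E'
from h import *
c=ctrl.calibration('wrist');K=c['intrinsics'];T=c['tool_from_camera'];s=ctrl.get_state()
from scipy.spatial.transform import Rotation as Ro
Rt=Ro.from_quat(s['tcp_rot']).as_matrix();p=s['eef_pos']
def w(px,z):
    d=np.linalg.solve(K,[px[0],px[1],1]);d=Rt@T[:3,:3]@(d*[1,-1,-1]);o=Rt@T[:3,3]+p;return o+d*(z-o[2])/d[2]
I=cv2.imread('pics/w1.png');h=cv2.cvtColor(I,cv2.COLOR_BGR2HSV)[200:260,290:360];m=cv2.inRange(h,*R['yellow']);M=cv2.moments(m,True);g=(290+M['m10']/M['m00'],200+M['m01']/M['m00'])
C=[w(q,.061) for q in((233,180),(348,180),(346,344))];Y=w(g,.129);print(g,Y);print(np.round(C,4),'ctr',(C[0]+C[2])/2)
for a,b in((0,1),(2,1)):
    d=C[b]-C[a];print(np.linalg.norm(d),np.degrees(np.arctan2(d[1],d[0])))
ctr=(C[0]+C[2])/2
for nm,X in(('Y',Y),('ctr',ctr)): print(nm,'in tool',Rt.T@(X-p))
E
```

```text
(322.4485294117647, 232.25735294117646) [0.5724289  0.03623508 0.129     ]
[[ 0.4943  0.038   0.061 ]
 [ 0.585   0.0683  0.061 ]
 [ 0.6353 -0.0772  0.061 ]] ctr [ 0.56481418 -0.01963611  0.061     ]
0.09559741267967008 18.507623294967765
0.15402516569951397 109.08836661018026
Y in tool [0.00164972 0.00435135 0.1100782 ]
ctr in tool [-0.04892699 -0.02050991  0.17810383]
```

Call:
send_rows --pt "0.001 0.005 0.01 0 0.1" --pt "0.002 0.005 0.03 0 0.1" --pt "0.002 0.005 0.055 0 0.1" --pt "0.002 0.005 0.08 0 0.1" --pt "0.002 0.005 0.105 0 0.1" --pt "0.002 0.005 0.118 0 0.1" --pt "0.002 0.005 0.121 0 0.1" --pt "0.002 0.005 0.121 0 0.1" --pt "0.002 0.005 0.121 0 0.1"

```text
time: 3.25
eef_pos: [0.5746, 0.0376, 0.1198]
tcp_rot: [0.584, 0.812, 0.001, 0.001]
contact_force: [-0.2, -0.3, -0.2]
opening: 0.552
finger_force: 0.0
```

Call:
send_rows --pt "0 -0.006 0 0 0.1" --pt "0 -0.012 0 0 0.1" --pt "0 -0.018 0 0 0.1" --pt "0 -0.024 0 0 0.1" --pt "0 -0.028 0 0 0.1"

```text
time: 3.75
eef_pos: [0.5479, 0.0288, 0.1198]
tcp_rot: [0.584, 0.812, 0.001, 0.002]
contact_force: [4.0, 1.1, 3.3]
opening: 0.551
finger_force: 1.8
```

Call:
send_rows --pt "0 -0.004 0 0 0.1" --pt "0 -0.008 0 0 0.1" --pt "0 -0.012 0 0 0.1" --pt "0 -0.016 0 0 0.1" --pt "0 -0.02 0 0 0.1" --pt "0 -0.023 0 0 0.1"

```text
time: 4.35
eef_pos: [0.5248, 0.0216, 0.1181]
tcp_rot: [0.584, 0.812, 0.0, -0.0]
contact_force: [3.2, 1.5, 1.8]
opening: 0.547
finger_force: 1.8
```

Call:
send_rows --pt "0 -0.002 0 0 0.1" --pt "0 -0.004 0 0 0.1" --pt "0 -0.006 0 0 0.1" --pt "0 -0.006 0 0 0.1"

```text
time: 4.75
eef_pos: [0.5188, 0.0197, 0.1178]
tcp_rot: [0.584, 0.812, -0.0, -0.001]
contact_force: [2.7, -0.4, -0.3]
opening: 0.552
finger_force: 1.1
```

Call:
send_rows --pt "0 -0.001 0 0 0.1" --pt "0 -0.002 0 0 0.1" --pt "0 -0.002 0 0 0.1"

```text
time: 5.05
eef_pos: [0.5171, 0.0191, 0.1178]
tcp_rot: [0.584, 0.812, -0.0, -0.001]
contact_force: [2.4, -0.2, -2.0]
opening: 0.551
finger_force: 1.4
```

Call:
send_rows --pt "0 -0.001 0 0 0.1" --pt "0 -0.002 0 0 0.1" --pt "0 -0.003 0 0 0.1" --pt "0 -0.003 0 0 0.1"

```text
time: 5.45
eef_pos: [0.5146, 0.0182, 0.1183]
tcp_rot: [0.584, 0.812, -0.0, -0.0]
contact_force: [2.1, 1.0, -2.5]
opening: 0.551
finger_force: 1.2
```

Call:
send_rows --pt "0 -0.001 0 0 0.1" --pt "0 -0.002 0 0 0.1" --pt "0 -0.002 0 0 0.1"

```text
time: 5.75
eef_pos: [0.5128, 0.0175, 0.1184]
tcp_rot: [0.584, 0.812, -0.0, -0.0]
contact_force: [2.3, 1.2, -1.0]
opening: 0.55
finger_force: 1.2
```

Call:
send_rows --pt "0 -0.001 0 0 0.1" --pt "0 -0.002 0 0 0.1" --pt "0 -0.002 0 0 0.1"

```text
time: 6.05
eef_pos: [0.5115, 0.017, 0.1185]
tcp_rot: [0.584, 0.812, 0.001, 0.001]
contact_force: [5.1, 1.2, -2.1]
opening: 0.552
finger_force: 2.2
```

Call:
send_rows --pt "0 -0.001 0 0 0.1" --pt "0 -0.002 0 0 0.1" --pt "0 -0.002 0 0 0.1"

```text
time: 6.35
eef_pos: [0.5111, 0.0168, 0.1189]
tcp_rot: [0.584, 0.811, 0.002, 0.002]
contact_force: [8.8, 3.6, -4.6]
opening: 0.551
finger_force: 4.0
```

```bash
python3 - <<'E'
from h import *
I=[ctrl.read_camera(n) for n in('scene','side')]
cv2.imwrite('pics/c2.png',np.hstack([cv2.resize(i[200:350,x:x+130],(390,450),interpolation=2) for i,x in zip(I,(250,300))])[:,:,::-1])
print(ctrl.get_state()['contact_force'],ctrl.get_state()['eef_pos'])
E
```

```text
[ 8.36531101  3.04942998 -3.95888737] [0.51110755 0.01677649 0.11892782]
```

View pics/c2.png

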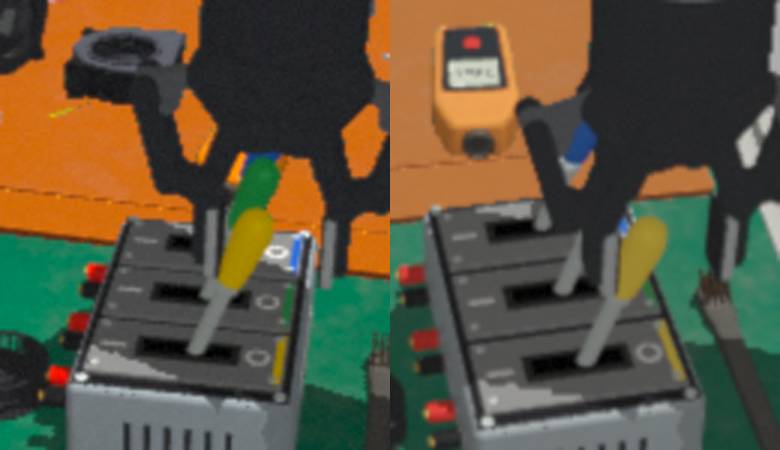

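Call:
send_rows --pt "0 0.006 0 0 0.1" --pt "0 0.012 0 0 0.1" --pt "0 0.012 -0.02 0 0.1" --pt "0 0.012 -0.045 0 0.1" --pt "0 0.012 -0.06 0 0.1" --pt "0 0.012 -0.065 0 0.1" --pt "-0.015 0.012 -0.065 0 0.1" --pt "-0.04 0.012 -0.065 0 0.1" --pt "-0.048 0.012 -0.065 0 0.1" --pt "-0.048 0.012 -0.065 0 0.1"

```text
time: 7.45
eef_pos: [0.5354, -0.0267, 0.1821]
tcp_rot: [0.585, 0.811, -0.0, -0.001]
contact_force: [-0.0, -0.6, 0.0]
opening: 0.55
finger_force: 0.0
```

```bash
python3 - <<'E'
from h import *
s=ctrl.get_state();print(s['eef_pos'],s['contact_force'])
I={n:ctrl.read_camera(n) for n in('scene','side')}
B={n:blobs(n,I[n]) for n in I}
for k in('yellow','green'):print(k,[B[n][k] for n in I])
a,b=[max(B[n]['yellow'],key=lambda t:t[1])[0] for n in I];print(tri(a,b))
E
```

```text
[ 0.53540637 -0.02668135  0.18207624] [-0.04823773 -0.55093291  0.04416855]
yellow [[((np.float64(331.5), np.float64(281.7)), 313, [57, 44, 20, 27])], [((np.float64(381.6), np.float64(285.3)), 307, [48, 52, 17, 27])]]
green [[((np.float64(334.6), np.float64(261.9)), 187, [61, 28, 17, 22]), ((np.float64(271.5), np.float64(294.4)), 361, [0, 55, 22, 38])], [((np.float64(372.1), np.float64(262.7)), 245, [39, 31, 17, 25])]]
[0.5218291  0.02109031 0.12833416]
```

Call:
send_rows --pt "0.001 0.003 0.015 0 0.1" --pt "0.001 0.003 0.035 0 0.1" --pt "0.001 0.003 0.055 0 0.1" --pt "0.001 0.003 0.063 0 0.1" --pt "0.001 0.003 0.063 0 0.1"

```text
time: 8.05
eef_pos: [0.5367, -0.0226, 0.118]
tcp_rot: [0.584, 0.812, -0.001, -0.002]
contact_force: [0.5, -0.1, 1.3]
opening: 0.55
finger_force: 0.0
```

Call:
send_rows --pt "0 0.002 0 0 0.1" --pt "0 0.004 0 0 0.1" --pt "0 0.006 0 0 0.1" --pt "0 0.006 0 0 0.1"

```text
time: 8.45
eef_pos: [0.5447, -0.0216, 0.1212]
tcp_rot: [0.584, 0.812, 0.0, 0.001]
contact_force: [-0.3, 0.2, -0.9]
opening: 0.552
finger_force: 0.0
```

Call:
send_rows --pt "0 0.001 0 0 0.1" --pt "0 0.002 0 0 0.1" --pt "0 0.003 0 0 0.1" --pt "0 0.003 0 0 0.1"

```text
time: 8.85
eef_pos: [0.5469, -0.0206, 0.1203]
tcp_rot: [0.584, 0.812, 0.0, 0.0]
contact_force: [-0.4, -0.1, 0.3]
opening: 0.542
finger_force: 0.0
```

Call:
send_rows --pt "0 0.001 0 0 0.1" --pt "0 0.002 0 0 0.1" --pt "0 0.003 0 0 0.1" --pt "0 0.003 0 0 0.1"

```text
time: 9.25
eef_pos: [0.549, -0.0199, 0.1202]
tcp_rot: [0.584, 0.812, -0.001, -0.001]
contact_force: [-3.8, -1.8, 2.9]
opening: 0.55
finger_force: 1.8
```

Call:
send_rows --pt "0 0.001 0 0 0.1" --pt "0 0.002 0 0 0.1" --pt "0 0.002 0 0 0.1"

```text
time: 9.55
eef_pos: [0.5516, -0.0191, 0.1205]
tcp_rot: [0.584, 0.812, -0.0, -0.0]
contact_force: [-4.2, -1.9, 2.3]
opening: 0.549
finger_force: 1.9
```

Call:
send_rows --pt "0 0.001 0 0 0.1" --pt "0 0.002 0 0 0.1" --pt "0 0.002 0 0 0.1"

```text
time: 9.85
eef_pos: [0.5536, -0.0184, 0.1204]
tcp_rot: [0.584, 0.812, 0.0, 0.0]
contact_force: [-3.6, -1.9, 3.0]
opening: 0.553
finger_force: 1.6
```

Call:
send_rows --pt "0 0.001 0 0 0.1" --pt "0 0.002 0 0 0.1" --pt "0 0.002 0 0 0.1"

```text
time: 10.15
eef_pos: [0.5556, -0.0178, 0.1203]
tcp_rot: [0.584, 0.812, 0.0, 0.0]
contact_force: [-2.0, -0.2, 2.1]
opening: 0.551
finger_force: 1.5
```

Call:
send_rows --pt "0 0.001 0 0 0.1" --pt "0 0.002 0 0 0.1" --pt "0 0.002 0 0 0.1"

```text
time: 10.45
eef_pos: [0.5574, -0.0171, 0.1204]
tcp_rot: [0.584, 0.812, 0.0, 0.0]
contact_force: [-2.9, -1.0, 2.9]
opening: 0.549
finger_force: 1.5
```

Call:
send_rows --pt "0 0.001 0 0 0.1" --pt "0 0.002 0 0 0.1" --pt "0 0.002 0 0 0.1"

```text
time: 10.75
eef_pos: [0.5593, -0.0165, 0.1204]
tcp_rot: [0.584, 0.812, 0.0, 0.0]
contact_force: [-2.4, -1.2, 2.6]
opening: 0.552
finger_force: 1.4
```

Call:
send_rows --pt "0 0.001 0 0 0.1" --pt "0 0.002 0 0 0.1" --pt "0 0.002 0 0 0.1"

```text
time: 11.05
eef_pos: [0.5612, -0.0158, 0.1203]
tcp_rot: [0.584, 0.812, 0.0, 0.0]
contact_force: [-2.5, -1.0, 2.1]
opening: 0.552
finger_force: 1.4
```

Call:
send_rows --pt "0 0.001 0 0 0.1" --pt "0 0.002 0 0 0.1" --pt "0 0.002 0 0 0.1"

```text
time: 11.35
eef_pos: [0.5631, -0.0152, 0.1203]
tcp_rot: [0.584, 0.812, 0.0, 0.0]
contact_force: [-2.7, -0.3, 2.5]
opening: 0.549
finger_force: 1.3
```

Call:
send_rows --pt "0 0.001 0 0 0.1" --pt "0 0.002 0 0 0.1" --pt "0 0.002 0 0 0.1"

```text
time: 11.65
eef_pos: [0.565, -0.0146, 0.1203]
tcp_rot: [0.584, 0.812, 0.0, 0.0]
contact_force: [-2.7, -1.0, 2.2]
opening: 0.551
finger_force: 1.3
```

Green is past the lock range (0.16 rad) at plain friction force, so it is live. I'll carry on to the on stop.

Call:
send_rows --pt "0 0.003 0 0 0.1" --pt "0 0.007 0 0 0.1" --pt "0 0.011 0 0 0.1" --pt "0 0.015 0 0 0.1" --pt "0 0.019 0 0 0.1" --pt "0 0.022 0 0 0.1" --pt "0 0.024 0 0 0.1"

```text
time: 12.35
eef_pos: [0.5877, -0.0069, 0.1202]
tcp_rot: [0.584, 0.812, -0.0, -0.0]
contact_force: [-3.3, -0.7, 1.9]
opening: 0.547
finger_force: 1.6
```

Call:
send_rows --pt "0 0.002 0 0 0.1" --pt "0 0.004 0 0 0.1" --pt "0 0.005 0 0 0.1" --pt "0 0.005 0 0 0.1"

```text
time: 12.75
eef_pos: [0.5923, -0.0054, 0.1199]
tcp_rot: [0.584, 0.812, 0.0, -0.0]
contact_force: [-1.7, -0.8, 0.9]
opening: 0.551
finger_force: 1.2
```

Call:
send_rows --pt "0 0.001 0 0 0.1" --pt "0 0.002 0 0 0.1" --pt "0 0.003 0 0 0.1" --pt "0 0.003 0 0 0.1"

```text
time: 13.15
eef_pos: [0.5949, -0.0044, 0.1199]
tcp_rot: [0.584, 0.812, -0.0, -0.0]
contact_force: [-3.1, -2.3, -1.3]
opening: 0.552
finger_force: 1.3
```

Call:
send_rows --pt "0 0.001 0 0 0.1" --pt "0 0.002 0 0 0.1" --pt "0 0.002 0 0 0.1"

```text
time: 13.45
eef_pos: [0.5971, -0.0036, 0.1203]
tcp_rot: [0.584, 0.812, 0.0, -0.0]
contact_force: [-3.6, -0.4, -1.9]
opening: 0.548
finger_force: 1.3
```

Call:
send_rows --pt "0 0.001 0 0 0.1" --pt "0 0.002 0 0 0.1" --pt "0 0.002 0 0 0.1"

```text
time: 13.75
eef_pos: [0.5988, -0.003, 0.1202]
tcp_rot: [0.584, 0.812, -0.0, -0.0]
contact_force: [-3.2, -1.3, -1.0]
opening: 0.551
finger_force: 1.6
```

Call:
send_rows --pt "0 0.001 0 0 0.1" --pt "0 0.001 0 0 0.1"

```text
time: 13.95
eef_pos: [0.599, -0.003, 0.1201]
tcp_rot: [0.584, 0.812, -0.001, -0.001]
contact_force: [-6.0, -1.8, 0.2]
opening: 0.551
finger_force: 2.8
```

Call:
send_rows --pt "0 0.001 0 0 0.1" --pt "0 0.002 0 0 0.1" --pt "0 0.002 0 0 0.1"

```text
time: 14.25
eef_pos: [0.5993, -0.0028, 0.1198]
tcp_rot: [0.584, 0.812, -0.003, -0.003]
contact_force: [-10.1, -3.8, 2.5]
opening: 0.551
finger_force: 5.3
```

Call:
send_rows --pt "0 0.001 0 0 0.1" --pt "0 0.001 0 0 0.1" --pt "0 0.001 0 0 0.1"

```text
time: 14.55
eef_pos: [0.5995, -0.0028, 0.1197]
tcp_rot: [0.584, 0.812, -0.004, -0.004]
contact_force: [-12.1, -4.6, 3.1]
opening: 0.546
finger_force: 6.6
```

At the on stop. Now I'll back off and rise clear.

Call:
send_rows --pt "0 -0.004 0 0 0.1" --pt "0 -0.009 0 0 0.1" --pt "0 -0.014 0 0 0.1" --pt "0 -0.014 0 0 0.1" --pt "0 -0.014 -0.02 0 0.1" --pt "0 -0.014 -0.045 0 0.1" --pt "0 -0.014 -0.08 0 0.1" --pt "0 -0.014 -0.11 0 0.1" --pt "0 -0.014 -0.125 0 0.1" --pt "0 -0.014 -0.13 0 0.1" --pt "0 -0.014 -0.13 0 0.1"

```text
time: 15.65
eef_pos: [0.5896, -0.0063, 0.2503]
tcp_rot: [0.584, 0.812, 0.0, 0.0]
contact_force: [0.9, 0.1, -0.5]
opening: 0.551
finger_force: 0.0
```

```bash
python3 - <<'E'
from h import *
s=ctrl.get_state();print(s['eef_pos'],s['contact_force'])
I={n:ctrl.read_camera(n) for n in('scene','side')}
B={n:blobs(n,I[n]) for n in I}
for k in R:
    print(k,[B[n][k] for n in I])
cv2.imwrite('pics/c3.png',np.hstack([cv2.resize(i[200:370,x:x+130],(390,510),interpolation=2) for i,x in zip(I.values(),(250,300))])[:,:,::-1])
E
```

```text
[ 0.58955957 -0.00629188  0.25025178] [ 0.93320447  0.0692683  -0.46534332]
yellow [[((np.float64(331.4), np.float64(282.0)), 307, [58, 44, 18, 28])], [((np.float64(381.5), np.float64(285.6)), 303, [48, 52, 17, 28])]]
green [[((np.float64(300.2), np.float64(262.2)), 231, [28, 25, 15, 26]), ((np.float64(271.6), np.float64(294.2)), 390, [0, 55, 23, 39])], [((np.float64(337.0), np.float64(267.6)), 239, [4, 36, 17, 24])]]
blue [[((np.float64(338.1), np.float64(248.9)), 207, [66, 13, 15, 24])], [((np.float64(365.1), np.float64(241.4)), 205, [33, 11, 16, 23])]]
```

View pics/c3.png

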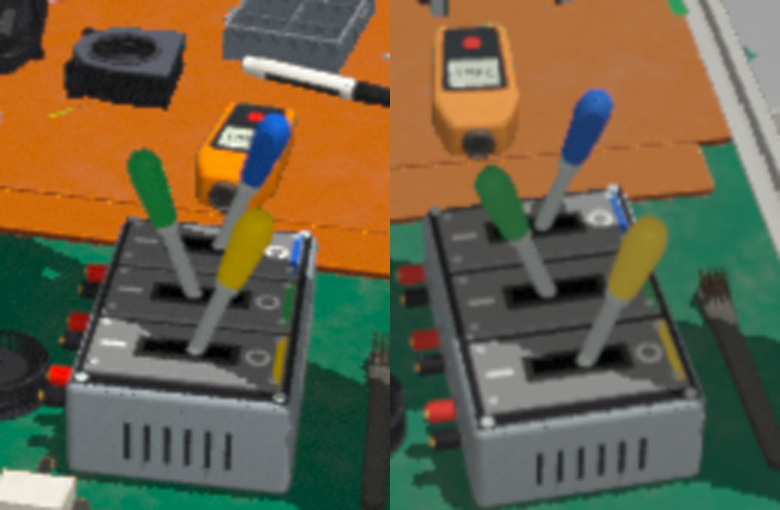

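The view shows green on (scene (300,262)), yellow off (331,282) and blue off (338,249). The gripper is clear and the bystanders are undisturbed.

```bash
python3 - <<'E'
from h import *
a,b=tri((300.2,262.2),(337,267.6)),tri((334,264.3),(372.4,262));print(a,np.linalg.norm(a-b))
print(ctrl.sign_off())
E
```

```text
[ 0.58708799 -0.00770955  0.12851473] 0.051626380751885644
the job is handed in; nothing more can be done
None
```

The job is handed in: yellow is fully off, green was the live feed and is on at its stop, blue was never touched and is still off, and the brush and tachometer look unmoved (the impeller was not in the last pictures).

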